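# Tighten the lens retaining ring with a two-pin spanner

### The arm

A 6-joint arm with a two-finger parallel gripper is mounted at the origin on the work surface. World frame = base frame: x ahead of the robot, y to its left, z up, the work surface at z = 0. Lengths are in m, angles in degrees, forces in N, time in s.
With the tool pointing down it reaches from about 0.325 to 0.75 m from the base axis. Payload 7.6 kg.
Tool frame: the origin (TCP) lies at the very end of the fingers, on their centre line; the grasp point (between the pads) lies 19 mm behind it (env.grip_depth is the distance from the TCP to the grasp point, in m); z points along the fingers, y is the line along which they close (so a half turn about z gives the same grasp; the last joint's range is limited). The gripper opens to 85 mm and grips with 20 to 120 N. Pads are 22 mm wide; open, the fingers measure 114 mm over their backs; the gripper's body (76 mm by 85 mm) begins 54 mm behind the grasp point. The pads swing forward as they close: fully open they stand 13 mm farther back than shut.
Start: joints at [-79.601, 2.991, 80.254, -0, 96.75, -4.028], TCP at [0.131, -0.508, 0.231] pointing down, gripper open.
Joint ranges: [-166.34, 166.34], [-52.06, 124.39], [6.96, 135.62], [-60.46, 240.46], [14.63, 156.25], [-167.68, 167.68]. Speed limits (degrees/s): [147.25, 147.25, 172.46, 180, 180, 180].

### API

Orientations are given as a 3x3 rotation matrix whose columns are the frame's x, y, z axes.
In Python, from plant import env, imaging gives the robot as it stands. The module is installed in compiled form; this text tells all that it offers.
- The arm moves only by the shell command python3 -m inch 'ROWS'. ROWS is a JSON object of lists of equal length, an entry for each row: "slide": the shift along the tool's x, y, z each as a share of 0.25 m, from -1 to 1, a list of three; "turn": the turn, a rotation vector about the tool's x, y, z each as a share of 2 pi rad, from -1 to 1, a list of three; "jaw": the opening, from -1 (shut) to 1 (fully open), so that 0 is half open. A call has exactly 8 rows; each row is the pose to reach, as a shift and turn from the pose commanded when the call began, along the tool's axes at that moment, turning the shorter way round; what a row does not reach only later rows make up. A row lasts 1/8 s, in which the tool goes at most 62.5 mm and 10.7 degrees, less where a joint would pass 70% of its speed; a pose out of reach is approached as far as the arm can. A call with a number of a shift or a turn outside -1 to 1 is refused whole. A call with a gripper value outside its range is refused whole. The fingers move at their own pace and stop on an object; the grip force is fixed at half the most. Time passes only in rows, so rows that repeat a pose let the fingers close, or fill a call up. It gives the time, the measured TCP pose, the force, the opening and the grip force at its end, in the units of the state.
- env.state(): the state, without advancing time (a new reading comes with each control period).
- imaging.camera(name): name is "scene" or "top"; returns the picture (384x512x3 uint8, red, green, blue); there is no depth.
- imaging.camera_model(name): a dict with "intrinsics" (3x3 intrinsics, pixels), "extrinsics" (4x4, takes a point from camera to world coordinates). Camera axes: x right, y down, z forward; pixel columns grow to the right and rows downward; lengths in m; the calibration is good to about 2 mm. A picture is of the moment at which its call begins. camera_model takes no time and is no camera call.
- env.hand_in(): hands the job in; it is judged then, once.
The state is a dict: "time_s": time; "joint_positions": joint angles; "qvel": joint speeds; "joint_torque": joint torques, N m; "tcp_pos": TCP position; "orientation": TCP orientation; "contact_force": force on the tool from outside, world axes, zero at the start; "torque": the same for the moment, N m; "finger_gap": finger opening in m; "finger_force": force on a finger pad.
Only numpy, scipy, OpenCV 4.12 (cv2) and the standard library are available. Lean on these libraries where they do the work, as an engineer would, in place of code of your own. Each camera call takes 0.05 s, during which the arm holds its last target. There are 200 camera calls.

### The job

The brass ring that retains the lens in the aluminium lens holder has come loose. Take the two-pin spanner from its blue stand, engage both its pins in the ring's two holes and turn the ring clockwise (seen from above) until it comes up firmly against its stop, without forcing it, then put the spanner back upright in its stand and let go. Press only lightly, keep off the glass, and leave the beaker, bottle and test-tube rack where they are.

Things in the scene. Friction and masses are not known exactly. Their poses are not given: they have to be found in the camera images.
- holder: Lens holder, face up, fixed: black base 130 x 130 x 20 mm and a round aluminium barrel, 98 mm across, its rim 45 mm above the bench, with a recess 80 mm across in which the brass ring lies, its top face 40 mm above the bench (5 mm below the rim). Origin: centre of the underside; z up, the axis of barrel, ring and lens.
- ring_top (a point): Brass retaining ring in the holder: 74 mm outside, 28 mm opening, 8 mm thick, with two through holes 7.5 mm in diameter, each 22 mm from the axis, opposite each other; 10 mm of free depth below the top face. Point: on the axis, level with the top face; z up, x through both holes. The ring turns about z in place, without rising or sinking; drag 0.1 N m.
- ring_hole (a point): Mouth of one of the ring's holes, same axes. Clockwise the ring meets a hidden stop after 0.6 to 1.4 rad, different each time. The stop is springy, about 7 N m/rad: torque climbs steadily. Firm means 0.35 to 0.9 N m held 0.3 s; above 1.2 N m is forcing it. It springs back a few hundredths of a rad when let go. Press down with less than 25 N.
- lens: Glass lens, 27 mm across, in the ring's opening, its top 3.5 mm below the ring's top face, fixed. Not to be touched. Origin: centre of its underside.
- spanner: Two-pin spanner, about 180 g, upright in its stand. Steel head 70 (x) x 18 (y) x 8 mm; two 6 mm pins, tapered ends, 7 mm down from it at x = -22 and 22; round stem; red grip block 44 (x) x 16 (y) mm, 28 to 58 mm above the head's underside, to be gripped across y. Origin: centre of the head's underside, z up; it lies flat on the ring when fully engaged. Either way round fits.
- spanner_pins (a point): Point midway between the ends of the spanner's two pins, 7 mm below the spanner's origin, same axes.
- stand: Blue stand, 110 (x) x 64 (y) x 28 mm, fixed. Its pocket, 80 (x) x 28 (y) mm, open at the top, takes the spanner's head, x along x, either way round: ledges at the pocket's ends carry the head's underside 20 mm above the bench (8 mm below the top); between them (57 mm) it is deeper, so the pins hang free. Origin: centre of the underside; z up.
- beaker: Glass beaker, 68 mm across, 85 mm high, loose on the bench; leave it. Origin: centre of the underside.
- dropper_bottle: Amber bottle with black cap, 44 mm across, 85 mm high, loose; leave it. Origin: centre of the underside.
- tube_rack: Blue test-tube rack with glass tubes, 70 mm (x) x 190 mm (y), 60 mm high, tubes to 104 mm, loose; leave it. Origin: centre of the underside.
Mind the look-alikes: they are no part of the job. There is more than one size of the spanner; the one meant has the size given above.

How it is judged:
By the outcome, as a careful person would: the job done as asked, in the order asked, and still so for the second after the job is handed in, with the robot touching nothing.
It also fails if it takes over 64 s, if anything falls off the work surface, if the arm or the gripper's body presses on something with over 40 N, if the wrist force passes 120 N, or if a joint passes its speed limit or range.

## Working session

There is one attempt and no reset: what is moved stays moved. The work goes in short steps, Python scripts to look and compute and a shell command to move; the robot and the scene stay as the last step left them, time stands still between calls to the robot, and variables do not carry over. Pictures are saved under pics/ and viewed, at most 10 in all, crops included, and the job is handed in when it is done.

```bash
mkdir -p pics
python3 - <<'E'
from plant import env, imaging
import cv2,numpy as np
for n in("scene","top"):
    im=imaging.camera(n); cv2.imwrite(f"pics/{n}0.png",cv2.resize(im[:,:,::-1],(800,600),interpolation=cv2.INTER_CUBIC)); np.save(f"pics/{n}0.npy",im)
    m=imaging.camera_model(n); print(np.round(m["intrinsics"],1).tolist(),np.round(m["extrinsics"],3).tolist())
s=env.state();print(s["orientation"],s["tcp_pos"],s["finger_gap"],s["time_s"])
E
```

```text
[[386.3, 0.0, 258.4], [0.0, 386.3, 191.4], [0.0, 0.0, 1.0]] [[-0.793, 0.451, -0.41, 0.924], [0.609, 0.58, -0.541, 0.386], [-0.007, -0.679, -0.734, 0.685], [0.0, 0.0, 0.0, 1.0]]
[[468.4, 0.0, 251.9], [0.0, 468.4, 195.3], [0.0, 0.0, 1.0]] [[0.027, -0.987, 0.156, 0.341], [-0.999, -0.031, -0.021, -0.082], [0.025, -0.156, -0.988, 1.348], [0.0, 0.0, 0.0, 1.0]]
[[ 9.68464977e-01  2.49149632e-01 -2.21963258e-04]
 [ 2.49149690e-01 -9.68463924e-01  1.43532264e-03]
 [ 1.42646699e-04 -1.44536178e-03 -9.99998945e-01]] [ 0.1307822  -0.50816618  0.23053905] 0.08555704382427877 0.1
```

View pics/top0.png

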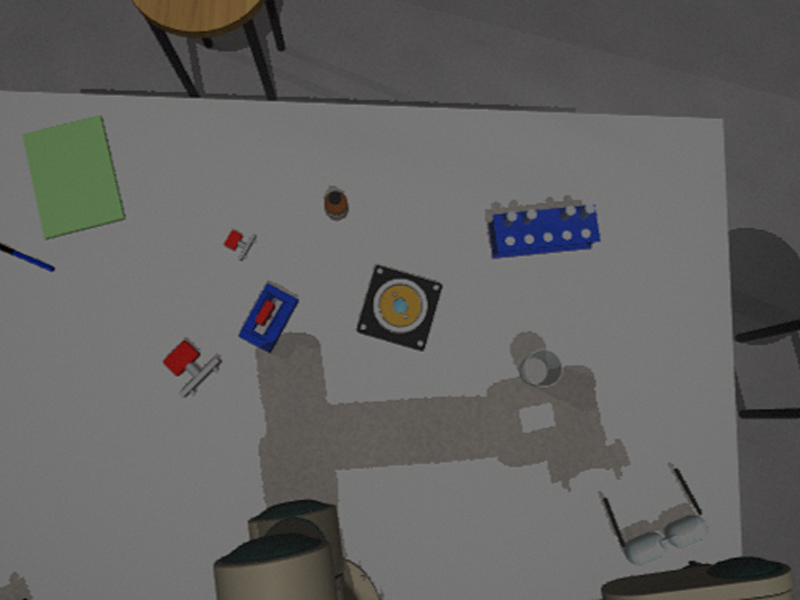

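View pics/scene0.png

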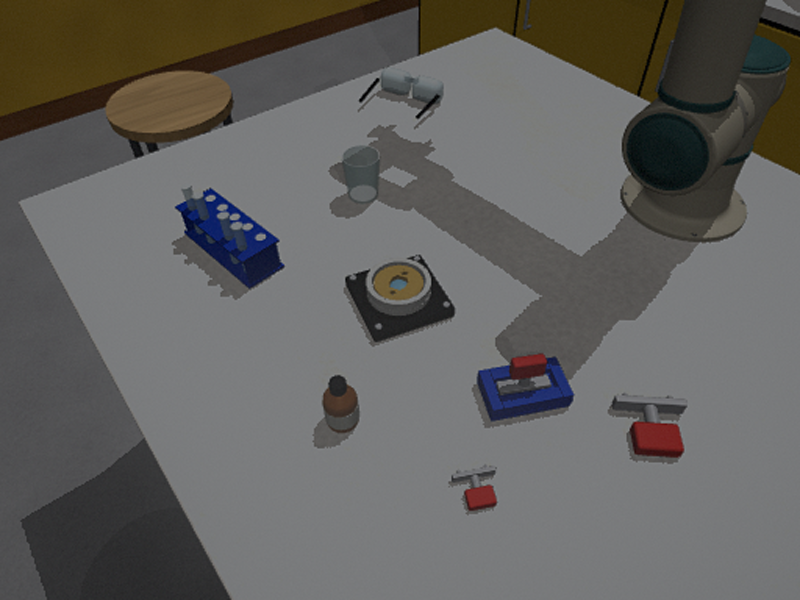

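The top view (800x600) shows the stand with the spanner at (267,313), the holder at (400,306), the beaker at (540,368), the bottle at (336,203) and the rack at (545,230). The two lying spanners, at (190,365) and (240,242), are the wrong sizes. Next I measure.

```bash
cat > h.py <<'E'
import numpy as np,cv2
from plant import env,imaging
def ray(n,px,z):
    m=imaging.camera_model(n);K=np.array(m["intrinsics"]);E=np.array(m["extrinsics"])
    px=np.atleast_2d(np.array(px,float));d=np.c_[px,np.ones(len(px))]@np.linalg.inv(K).T@E[:3,:3].T
    o=E[:3,3];return (o+d*((z-o[2])/d[:,2])[:,None])[:,:2]
def proj(n,p):
    m=imaging.camera_model(n);q=np.linalg.inv(m["extrinsics"])@np.append(p,1);u=np.array(m["intrinsics"])@q[:3];return u[:2]/u[2]
def mask(im,c):
    h=cv2.cvtColor(im,cv2.COLOR_RGB2HSV);H,S,V=h[...,0],h[...,1],h[...,2]
    return {'blue':(H>110)&(H<130)&(S>150)&(V>50),'red':((H<6)|(H>174))&(S>150)&(V>60),'brass':(H>12)&(H<28)&(S>90)&(V>90)}[c].astype(np.uint8)
def blobs(im,c,near,r=60):
    n,l,s,ce=cv2.connectedComponentsWithStats(mask(im,c))
    k=[i for i in range(1,n) if s[i,4]>15 and np.hypot(*(ce[i]-near))<r]
    k=min(k,key=lambda i:np.hypot(*(ce[i]-near)));return (l==k).astype(np.uint8),ce[k]
E
python3 - <<'E'
from h import *
N={'top':dict(stand=(171,200),ring=(256,196)),'scene':dict(stand=(336,248),ring=(255,180))}
for n in N:
    im=np.load(f"pics/{n}0.npy")
    b,_=blobs(im,'blue',N[n]['stand'])
    c=max(cv2.findContours(b,0,2)[0],key=cv2.contourArea)[:,0]
    w=ray(n,c,.028); r=cv2.minAreaRect(w.astype(np.float32)*1000); print(n,'stand',r)
    b,ce=blobs(im,'red',N[n]['stand'],25); c=max(cv2.findContours(b,0,2)[0],key=cv2.contourArea)[:,0]
    print(' red',ce,ray(n,ce,.078),ray(n,ce,.070),cv2.minAreaRect(ray(n,c,.078).astype(np.float32)*1000))
    b,ce=blobs(im,'brass',N[n]['ring'],25)
    c=max(cv2.findContours(b,0,2)[0],key=cv2.contourArea)[:,0]
    print(' ring',ce,cv2.fitEllipse(ray(n,c,.04).astype(np.float32)*1000))
    x,y=map(int,ce); cr=im[y-22:y+23,x-30:x+30]; cv2.imwrite(f"pics/ring_{n}.png",cv2.resize(cr[:,:,::-1],None,fx=6,fy=6,interpolation=cv2.INTER_NEAREST));print(x-30,y-22)
a=[cv2.imread(f"pics/ring_{n}.png") for n in N]; cv2.imwrite("pics/rings.png",np.hstack(a))
E
```

```text
top stand ((520.9639892578125, 117.76600646972656), (64.78963470458984, 108.37550354003906), 64.08380126953125)
 red [169.10344828 199.51724138] [[0.52334686 0.1171983 ]] [[0.52449415 0.11845194]] ((523.3231201171875, 117.25726318359375), (15.140225410461426, 41.505859375), 62.157501220703125)
 ring [255.70068027 195.19954649] ((549.0075073242188, -120.08163452148438), (71.14034271240234, 72.62332153320312), 99.8505859375)
225 173
scene stand ((523.8123168945312, 120.4493179321289), (70.10570526123047, 108.0708236694336), 64.44522857666016)
 red [338.34848485 230.53787879] [[0.52507457 0.11731664]] [[0.5198212  0.11377124]] ((525.0481567382812, 117.24178314208984), (14.721308708190918, 41.774749755859375), 62.12284851074219)
 ring [254.70880361 180.50790068] ((549.1155395507812, -122.74456787109375), (70.24635314941406, 71.51007843017578), 60.43789291381836)
224 158
```

View pics/rings.png

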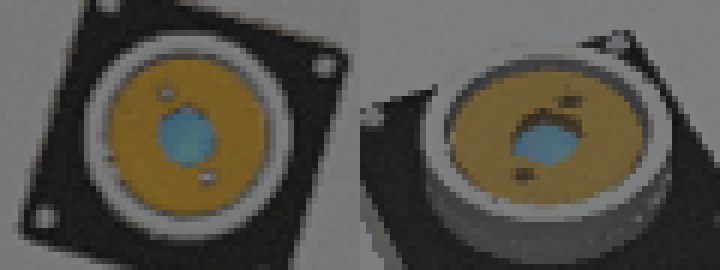

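```bash
cat >> h.py <<'E'
from scipy.spatial.transform import Rotation as R
def goal(x,y,z,yaw):
    "yaw: world angle of tool y axis, deg; prints slide and turn shares"
    s=env.state();T=np.array(s["orientation"]);a=np.radians(yaw)
    Y=np.array([np.cos(a),np.sin(a),0]);Z=np.array([0,0,-1.]);G=np.c_[np.cross(Y,Z),Y,Z]
    d=T.T@(np.array([x,y,z])-s["tcp_pos"])/.25
    t=R.from_matrix(T.T@G).as_rotvec()/2/np.pi
    print("slide",np.round(d,4).tolist(),"turn",np.round(t,5).tolist())
def st():
    s=env.state();T=np.array(s["orientation"]);print("t",s["time_s"],"tcp",np.round(s["tcp_pos"],4),"yaw",round(np.degrees(np.arctan2(T[1,1],T[0,1])),2),"Z",np.round(T[:,2],4),"F",np.round(s["contact_force"],2),"M",np.round(s["torque"],3),"gap",round(s["finger_gap"],4),"ff",np.round(s["finger_force"],1))
E
python3 - <<'E'
from h import *
H={'top':[(252.2,188.2),(259,202)],'scene':[(258.5,174.3),(250.8,186.7)]}
for n in H:
    im=np.load(f"pics/{n}0.npy").astype(float); B=im[...,0]-im[...,2]  # brass: R-B large
    P=[]
    for u,v in H[n]:
        x,y=int(round(u)),int(round(v)); w=B[y-4:y+5,x-4:x+5]; yy,xx=np.mgrid[y-4:y+5,x-4:x+5]
        g=np.clip(np.median(w)*.85-w,0,None)*(np.hypot(xx-u,yy-v)<2.8); P.append(((g*xx).sum()/g.sum(),(g*yy).sum()/g.sum()))
    W=ray(n,P,.040); d=W[1]-W[0]; print(n,np.round(P,2).tolist(),np.round(W,4).tolist(),'mid',W.mean(0),'len',np.hypot(*d),'ang',np.degrees(np.arctan2(d[1],d[0])))
    # barrel rim outer (grey bright)
goal(.5235,.1172,.15,-118)
E
```

```text
top [[252.1, 188.09], [259.1, 202.04]] [[0.5688, -0.1092], [0.5294, -0.1301]] mid [ 0.54910605 -0.11964763] len 0.04449991775110821 ang -152.07270635850128
scene [[258.5, 174.78], [250.95, 186.51]] [[0.5309, -0.1315], [0.5679, -0.1118]] mid [ 0.54939222 -0.12160733] len 0.04193292962437569 ang 28.01475380163483
slide [2.1445, -2.0307, 0.3254] turn [-0.00023, 6e-05, 0.11785]
```

```bash
S='[1,-0.947,0]'; python3 -m inch '{"slide":[[1,-0.947,0],[1,-0.947,0],[1,-0.947,0],[1,-0.947,0],[1,-0.947,0],[1,-0.947,0],[1,-0.947,0],[1,-0.947,0]],"turn":[[0,0,0],[0,0,0],[0,0,0],[0,0,0],[0,0,0],[0,0,0],[0,0,0],[0,0,0]],"jaw":[1,1,1,1,1,1,1,1]}'
python3 -m inch '{"slide":[[1,-0.947,0.1],[1,-0.947,0.1],[1,-0.947,0.1],[1,-0.947,0.1],[1,-0.947,0.1],[1,-0.947,0.1],[1,-0.947,0.1],[1,-0.947,0.1]],"turn":[[0,0,0.118],[0,0,0.118],[0,0,0.118],[0,0,0.118],[0,0,0.118],[0,0,0.118],[0,0,0.118],[0,0,0.118]],"jaw":[1,1,1,1,1,1,1,1]}'
python3 -c "
from h import *
st();goal(.5238,.1172,.13,-118)"
```

```text
time_s: 1.1
tcp_pos: [0.3137, -0.2172, 0.2311]
orientation: [[0.968, 0.249, -0.0], [0.249, -0.968, -0.0], [-0.0, -0.0, -1.0]]
contact_force: [-0.2, -0.6, 0.6]
finger_gap: 0.0854
finger_force: 0.0
time_s: 2.1
tcp_pos: [0.4973, 0.0742, 0.2055]
orientation: [[0.883, -0.47, -0.002], [-0.47, -0.883, -0.001], [-0.001, 0.001, -1.0]]
contact_force: [0.3, -0.3, -0.3]
finger_gap: 0.0856
finger_force: 0.0
t 2.1 tcp [0.4973 0.0742 0.2055] yaw -118.04 Z [-1.6e-03 -6.0e-04 -1.0e+00] F [ 0.33 -0.32 -0.26] M [-0.036  0.022 -0.032] gap 0.0856 ff 0.0
slide [0.013, -0.202, 0.3019] turn [0.0002, 0.00018, -0.00011]
```

```bash
python3 -m inch '{"slide":[[0.013,-0.202,0.25],[0.013,-0.202,0.25],[0.013,-0.202,0.3],[0.013,-0.202,0.35],[0.013,-0.202,0.45],[0.013,-0.202,0.55],[0.013,-0.202,0.6],[0.013,-0.202,0.646]],"turn":[[0,0,0],[0,0,0],[0,0,0],[0,0,0],[0,0,0],[0,0,0],[0,0,0],[0,0,0]],"jaw":[1,1,1,1,1,1,1,1]}'
python3 -c "
from h import *
st();goal(.5238,.1172,.044,-118)"
```

```text
time_s: 3.1
tcp_pos: [0.5241, 0.1173, 0.0451]
orientation: [[0.882, -0.471, 0.001], [-0.471, -0.882, 0.0], [0.001, -0.001, -1.0]]
contact_force: [-0.1, -0.5, 0.7]
finger_gap: 0.0852
finger_force: 0.0
t 3.1 tcp [0.5241 0.1173 0.0451] yaw -118.08 Z [ 0.0014  0.     -1.    ] F [-0.1  -0.5   0.72] M [-0.002 -0.002  0.026] gap 0.0852 ff 0.0
slide [-0.001, 0.001, 0.0044] turn [-0.00011, -0.0002, -0.00023]
```

Close, then lift 60 mm.

```bash
python3 -m inch '{"slide":[[0,0,0],[0,0,0],[0,0,0],[0,0,0],[0,0,0],[0,0,0],[0,0,0],[0,0,0]],"turn":[[0,0,0],[0,0,0],[0,0,0],[0,0,0],[0,0,0],[0,0,0],[0,0,0],[0,0,0]],"jaw":[-1,-1,-1,-1,-1,-1,-1,-1]}'
python3 -c "
from h import *
st()"
python3 -m inch '{"slide":[[0,0,-0.03],[0,0,-0.06],[0,0,-0.12],[0,0,-0.2],[0,0,-0.3],[0,0,-0.36],[0,0,-0.36],[0,0,-0.36]],"turn":[[0,0,0],[0,0,0],[0,0,0],[0,0,0],[0,0,0],[0,0,0],[0,0,0],[0,0,0]],"jaw":[-1,-1,-1,-1,-1,-1,-1,-1]}'
python3 - <<'E'
from h import *
st();goal(.5492,-.1207,.135,-62)
for n in("scene","top"):
    im=imaging.camera(n); np.save(f"pics/{n}1.npy",im)
    u,v=map(int,proj(n,(.524,.117,.08))); cr=im[v-45:v+45,u-60:u+60]; cv2.imwrite(f"pics/g_{n}.png",cv2.resize(cr[:,:,::-1],None,fx=3.3,fy=3.3)); print(u,v)
cv2.imwrite("pics/g1.png",np.hstack([cv2.imread(f"pics/g_{n}.png") for n in("scene","top")]))
E
```

```text
time_s: 4.1
tcp_pos: [0.524, 0.1177, 0.0452]
orientation: [[0.882, -0.47, 0.001], [-0.47, -0.882, -0.0], [0.001, -0.0, -1.0]]
contact_force: [1.1, -1.6, 4.6]
finger_gap: 0.0155
finger_force: 60.7
t 4.1 tcp [0.524  0.1177 0.0452] yaw -118.06 Z [ 8.e-04 -0.e+00 -1.e+00] F [ 1.05 -1.62  4.61] M [-0.119  0.018 -0.027] gap 0.0155 ff 60.7
time_s: 5.1
tcp_pos: [0.5232, 0.1176, 0.1338]
orientation: [[0.883, -0.47, -0.002], [-0.47, -0.883, -0.0], [-0.001, 0.001, -1.0]]
contact_force: [-0.4, -0.1, -2.4]
finger_gap: 0.0148
finger_force: 60.0
t 5.1 tcp [0.5232 0.1176 0.1338] yaw -118.05 Z [-1.6e-03 -3.0e-04 -1.0e+00] F [-0.44 -0.15 -2.36] M [ 0.002  0.022 -0.027] gap 0.0148 ff 60.0
slide [0.5401, 0.7924, -0.0048] turn [5e-05, 0.00027, -0.1557]
338 229
169 199
```

View pics/g1.png

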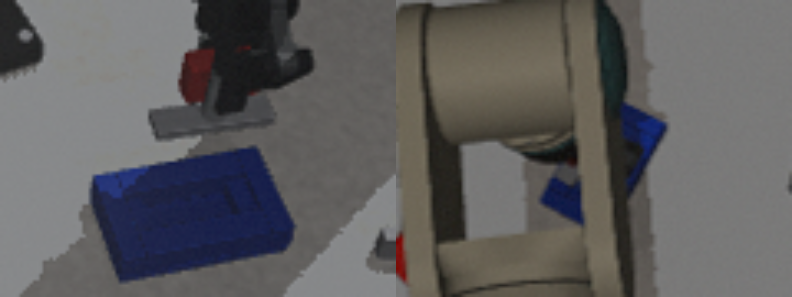

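```bash
python3 -m inch '{"slide":[[0.54,0.792,0],[0.54,0.792,0],[0.54,0.792,0],[0.54,0.792,0],[0.54,0.792,0],[0.54,0.792,0],[0.54,0.792,0],[0.54,0.792,0]],"turn":[[0,0,-0.1557],[0,0,-0.1557],[0,0,-0.1557],[0,0,-0.1557],[0,0,-0.1557],[0,0,-0.1557],[0,0,-0.1557],[0,0,-0.1557]],"jaw":[-1,-1,-1,-1,-1,-1,-1,-1]}'
python3 -c "
from h import *
st();goal(.549,-.1207,.078,-62)"
```

```text
time_s: 6.2
tcp_pos: [0.5496, -0.1202, 0.1343]
orientation: [[0.884, 0.468, -0.001], [0.468, -0.884, 0.0], [-0.001, -0.0, -1.0]]
contact_force: [-0.8, -0.4, -2.1]
finger_gap: 0.0156
finger_force: 60.0
t 6.2 tcp [ 0.5496 -0.1202  0.1343] yaw -62.1 Z [-8.e-04  1.e-04 -1.e+00] F [-0.77 -0.38 -2.05] M [ 0.01   0.012 -0.006] gap 0.0156 ff 60.0
slide [-0.0028, 0.0008, 0.2253] turn [-8e-05, 0.0001, -0.00027]
```

```bash
python3 -m inch '{"slide":[[-0.001,0,0.05],[-0.002,0,0.1],[-0.002,0,0.15],[-0.002,0,0.19],[-0.002,0,0.215],[-0.002,0,0.225],[-0.002,0,0.225],[-0.002,0,0.225]],"turn":[[0,0,0],[0,0,0],[0,0,0],[0,0,0],[0,0,0],[0,0,0],[0,0,0],[0,0,0]],"jaw":[-1,-1,-1,-1,-1,-1,-1,-1]}'
python3 - <<'E'
from h import *
st();goal(.549,-.1207,.072,-62)
n="scene";im=imaging.camera(n); st()
u,v=map(int,proj(n,(.549,-.12,.05))); cr=im[v-37:v+38,u-50:u+50]; cv2.imwrite(f"pics/e1.png",cv2.resize(cr[:,:,::-1],None,fx=8,fy=8,interpolation=cv2.INTER_CUBIC)); print(u-50,v-37)
E
```

```text
time_s: 7.2
tcp_pos: [0.5496, -0.1209, 0.079]
orientation: [[0.883, 0.469, 0.001], [0.469, -0.883, -0.0], [0.001, 0.001, -1.0]]
contact_force: [0.6, 0.1, -1.7]
finger_gap: 0.0152
finger_force: 60.0
t 7.2 tcp [ 0.5496 -0.1209  0.079 ] yaw -62.0 Z [ 9.e-04 -3.e-04 -1.e+00] F [ 0.58  0.13 -1.74] M [ 0.006 -0.007  0.   ] gap 0.0152 ff 60.0
slide [-0.0017, -0.0016, 0.0282] turn [0.00011, -9e-05, -1e-05]
t 7.25 tcp [ 0.5495 -0.1208  0.079 ] yaw -62.0 Z [ 8.e-04 -3.e-04 -1.e+00] F [-0.37  0.06 -2.18] M [-0.056 -0.035  0.017] gap 0.0154 ff 60.0
205 140
```

View pics/e1.png

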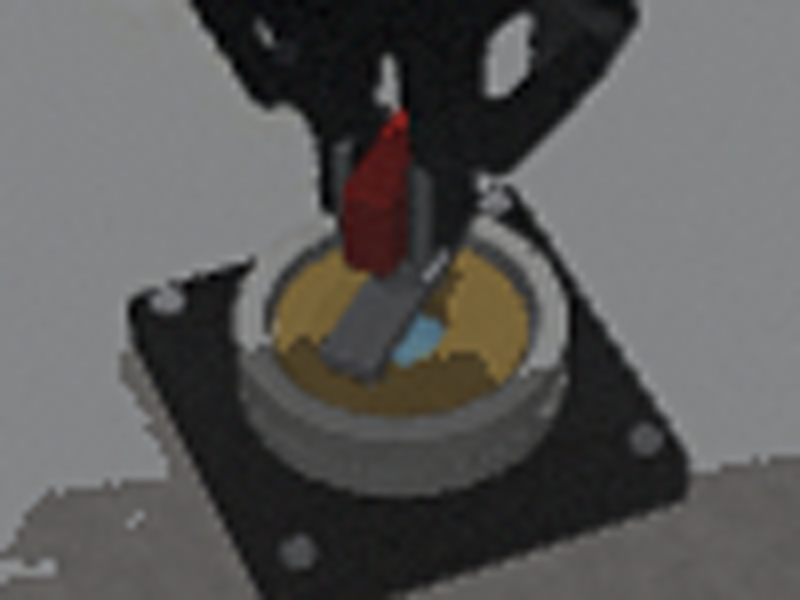

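The spanner head sits above the ring, roughly centred and lined up with the holes (head's near end at about (350,360) in the crop). Now I descend by feel.

```bash
python3 -m inch '{"slide":[[-0.002,-0.001,0.005],[-0.002,-0.001,0.01],[-0.002,-0.001,0.015],[-0.002,-0.001,0.02],[-0.002,-0.001,0.024],[-0.002,-0.001,0.028],[-0.002,-0.001,0.032],[-0.002,-0.001,0.032]],"turn":[[0,0,0],[0,0,0],[0,0,0],[0,0,0],[0,0,0],[0,0,0],[0,0,0],[0,0,0]],"jaw":[-1,-1,-1,-1,-1,-1,-1,-1]}'
python3 -c "
from h import *
st()"
```

```text
time_s: 8.25
tcp_pos: [0.5487, -0.1209, 0.0705]
orientation: [[0.883, 0.469, -0.0], [0.469, -0.883, -0.0], [-0.0, 0.0, -1.0]]
contact_force: [0.2, -1.5, -2.8]
finger_gap: 0.015
finger_force: 60.0
t 8.25 tcp [ 0.5487 -0.1209  0.0705] yaw -62.0 Z [-1.e-04 -4.e-04 -1.e+00] F [ 0.17 -1.52 -2.79] M [-0.215 -0.045  0.005] gap 0.015 ff 60.0
```

```bash
python3 -m inch '{"slide":[[0,0,0.001],[0,0,0.002],[0,0,0.003],[0,0,0.004],[0,0,0.005],[0,0,0.006],[0,0,0.006],[0,0,0.006]],"turn":[[0,0,0],[0,0,0],[0,0,0],[0,0,0],[0,0,0],[0,0,0],[0,0,0],[0,0,0]],"jaw":[-1,-1,-1,-1,-1,-1,-1,-1]}'
python3 -c "
from h import *
st()"
```

```text
time_s: 9.25
tcp_pos: [0.5488, -0.1209, 0.0691]
orientation: [[0.883, 0.469, 0.0], [0.469, -0.883, -0.0], [-0.0, 0.0, -1.0]]
contact_force: [-0.8, -3.1, -0.0]
finger_gap: 0.0152
finger_force: 60.1
t 9.25 tcp [ 0.5488 -0.1209  0.0691] yaw -62.01 Z [ 1.e-04 -3.e-04 -1.e+00] F [-0.84 -3.07 -0.02] M [-0.585  0.167 -0.042] gap 0.0152 ff 60.1
```

```bash
python3 -m inch '{"slide":[[-0.001,0.001,0],[-0.0013,0.0016,0],[-0.0013,0.0016,0.001],[-0.0013,0.0016,0.002],[-0.0013,0.0016,0.003],[-0.0013,0.0016,0.004],[-0.0013,0.0016,0.005],[-0.0013,0.0016,0.005]],"turn":[[0,0,0],[0,0,0],[0,0,0],[0,0,0],[0,0,0],[0,0,0],[0,0,0],[0,0,0]],"jaw":[-1,-1,-1,-1,-1,-1,-1,-1]}'
python3 -c "
from h import *
st()"
```

```text
time_s: 10.25
tcp_pos: [0.5486, -0.1212, 0.0677]
orientation: [[0.883, 0.469, -0.0], [0.469, -0.883, 0.0], [-0.0, -0.0, -1.0]]
contact_force: [0.0, -0.6, -1.8]
finger_gap: 0.0155
finger_force: 60.0
t 10.25 tcp [ 0.5486 -0.1212  0.0677] yaw -62.0 Z [-1.e-04  1.e-04 -1.e+00] F [ 0.05 -0.65 -1.8 ] M [-0.115  0.05   0.022] gap 0.0155 ff 60.0
```

```bash
python3 -m inch '{"slide":[[-0.0003,0.0003,0.001],[-0.0003,0.0003,0.002],[-0.0003,0.0003,0.003],[-0.0003,0.0003,0.004],[-0.0003,0.0003,0.005],[-0.0003,0.0003,0.006],[-0.0003,0.0003,0.006],[-0.0003,0.0003,0.006]],"turn":[[0,0,0],[0,0,0],[0,0,0],[0,0,0],[0,0,0],[0,0,0],[0,0,0],[0,0,0]],"jaw":[-1,-1,-1,-1,-1,-1,-1,-1]}'
python3 -c "
from h import *
st()"
```

```text
time_s: 11.25
tcp_pos: [0.5486, -0.1214, 0.0663]
orientation: [[0.883, 0.469, -0.0], [0.469, -0.883, -0.0], [-0.0, 0.0, -1.0]]
contact_force: [0.3, 0.4, -1.3]
finger_gap: 0.0151
finger_force: 60.0
t 11.25 tcp [ 0.5486 -0.1214  0.0663] yaw -62.0 Z [-0.e+00 -1.e-04 -1.e+00] F [ 0.29  0.38 -1.28] M [ 0.057 -0.018  0.042] gap 0.0151 ff 60.0
```

```bash
python3 -m inch '{"slide":[[0,0,0],[0,0,0],[0,0,0],[0,0,0],[0,0,0],[0,0,0],[0,0,0],[0,0,0]],"turn":[[0,0,0.008],[0,0,0.02],[0,0,0.032],[0,0,0.044],[0,0,0.056],[0,0,0.068],[0,0,0.08],[0,0,0.088]],"jaw":[-1,-1,-1,-1,-1,-1,-1,-1]}'
python3 -c "
from h import *
st()"
```

```text
time_s: 12.25
tcp_pos: [0.5487, -0.1219, 0.0664]
orientation: [[0.998, -0.066, 0.001], [-0.066, -0.998, -0.001], [0.001, 0.001, -1.0]]
contact_force: [0.6, -1.9, -3.2]
finger_gap: 0.0155
finger_force: 59.8
t 12.25 tcp [ 0.5487 -0.1219  0.0664] yaw -93.8 Z [ 5.0e-04 -1.2e-03 -1.0e+00] F [ 0.61 -1.86 -3.19] M [-0.482 -0.141  0.046] gap 0.0155 ff 59.8
```

```bash
python3 -m inch '{"slide":[[0,0,0],[0,0,0],[0,0,0],[0,0,0],[0,0,0],[0,0,0],[0,0,0],[0,0,0]],"turn":[[0,0,0.002],[0,0,0.004],[0,0,0.006],[0,0,0.008],[0,0,0.01],[0,0,0.012],[0,0,0.013],[0,0,0.013]],"jaw":[-1,-1,-1,-1,-1,-1,-1,-1]}'
python3 -c "
from h import *
st()"
```

```text
time_s: 13.25
tcp_pos: [0.5487, -0.1214, 0.0664]
orientation: [[0.989, -0.145, 0.0], [-0.145, -0.989, -0.0], [0.0, 0.0, -1.0]]
contact_force: [1.8, -4.6, -1.7]
finger_gap: 0.015
finger_force: 59.9
t 13.25 tcp [ 0.5487 -0.1214  0.0664] yaw -98.36 Z [ 2.e-04 -1.e-04 -1.e+00] F [ 1.81 -4.58 -1.72] M [-0.825 -0.233  0.098] gap 0.015 ff 59.9
```

```bash
python3 -m inch '{"slide":[[0,0,0],[0,0,0],[0,0,0],[0,0,0],[0,0,0],[0,0,0],[0,0,0],[0,0,0]],"turn":[[0,0,0.001],[0,0,0.002],[0,0,0.004],[0,0,0.006],[0,0,0.008],[0,0,0.008],[0,0,0.008],[0,0,0.008]],"jaw":[-1,-1,-1,-1,-1,-1,-1,-1]}'
python3 -c "
from h import *
st()"
```

```text
time_s: 14.25
tcp_pos: [0.5486, -0.1214, 0.0663]
orientation: [[0.981, -0.195, 0.0], [-0.195, -0.981, -0.0], [0.0, 0.0, -1.0]]
contact_force: [1.5, -4.3, -1.4]
finger_gap: 0.0153
finger_force: 60.0
t 14.25 tcp [ 0.5486 -0.1214  0.0663] yaw -101.24 Z [ 0. -0. -1.] F [ 1.5  -4.26 -1.44] M [-0.872 -0.173  0.084] gap 0.0153 ff 60.0
```

```bash
python3 -m inch '{"slide":[[0.0006,0.0012,0],[0.0006,0.0012,0],[0.0006,0.0012,0],[0.0006,0.0012,0],[0.0006,0.0012,0],[0.0006,0.0012,0],[0.0006,0.0012,0],[0.0006,0.0012,0]],"turn":[[0,0,0.002],[0,0,0.004],[0,0,0.006],[0,0,0.008],[0,0,0.01],[0,0,0.012],[0,0,0.012],[0,0,0.012]],"jaw":[-1,-1,-1,-1,-1,-1,-1,-1]}'
python3 -c "
from h import *
st()"
```

```text
time_s: 15.25
tcp_pos: [0.5487, -0.1217, 0.0663]
orientation: [[0.963, -0.268, -0.0], [-0.268, -0.963, -0.0], [-0.0, 0.0, -1.0]]
contact_force: [0.3, -3.0, -0.2]
finger_gap: 0.015
finger_force: 60.1
t 15.25 tcp [ 0.5487 -0.1217  0.0663] yaw -105.56 Z [-0. -0. -1.] F [ 0.26 -2.99 -0.23] M [-0.748  0.064  0.049] gap 0.015 ff 60.1
```

```bash
python3 -m inch '{"slide":[[0,0,0],[0,0,0],[0,0,0],[0,0,0],[0,0,0],[0,0,0],[0,0,0],[0,0,0]],"turn":[[0,0,0.002],[0,0,0.004],[0,0,0.006],[0,0,0.008],[0,0,0.01],[0,0,0.012],[0,0,0.012],[0,0,0.012]],"jaw":[-1,-1,-1,-1,-1,-1,-1,-1]}'
python3 -c "
from h import *
st()"
```

```text
time_s: 16.25
tcp_pos: [0.5487, -0.1216, 0.0663]
orientation: [[0.94, -0.34, 0.0], [-0.34, -0.94, -0.0], [0.0, 0.0, -1.0]]
contact_force: [-0.4, -3.8, -1.5]
finger_gap: 0.0153
finger_force: 60.1
t 16.25 tcp [ 0.5487 -0.1216  0.0663] yaw -109.87 Z [ 1.e-04 -0.e+00 -1.e+00] F [-0.41 -3.79 -1.54] M [-0.77   0.08   0.066] gap 0.0153 ff 60.1
```

```bash
python3 -m inch '{"slide":[[0,0,0],[0,0,0],[0,0,0],[0,0,0],[0,0,0],[0,0,0],[0,0,0],[0,0,0]],"turn":[[0,0,0.002],[0,0,0.004],[0,0,0.006],[0,0,0.008],[0,0,0.01],[0,0,0.012],[0,0,0.012],[0,0,0.012]],"jaw":[-1,-1,-1,-1,-1,-1,-1,-1]}'
python3 -c "
from h import *
st()"
```

```text
time_s: 17.25
tcp_pos: [0.5487, -0.1217, 0.0663]
orientation: [[0.912, -0.41, 0.0], [-0.41, -0.912, -0.0], [0.0, 0.0, -1.0]]
contact_force: [0.2, -2.9, 0.8]
finger_gap: 0.0151
finger_force: 60.1
t 17.25 tcp [ 0.5487 -0.1217  0.0663] yaw -114.2 Z [ 1.e-04 -1.e-04 -1.e+00] F [ 0.17 -2.92  0.79] M [-0.766  0.094  0.067] gap 0.0151 ff 60.1
```

```bash
python3 -m inch '{"slide":[[0,0,0],[0,0,0],[0,0,0],[0,0,0],[0,0,0],[0,0,0],[0,0,0],[0,0,0]],"turn":[[0,0,0.002],[0,0,0.004],[0,0,0.006],[0,0,0.008],[0,0,0.01],[0,0,0.012],[0,0,0.012],[0,0,0.012]],"jaw":[-1,-1,-1,-1,-1,-1,-1,-1]}'
python3 -c "
from h import *
st()"
```

```text
time_s: 18.25
tcp_pos: [0.5487, -0.1217, 0.0663]
orientation: [[0.879, -0.477, 0.0], [-0.477, -0.879, -0.0], [0.0, 0.0, -1.0]]
contact_force: [-0.3, -3.5, -1.9]
finger_gap: 0.0155
finger_force: 60.1
t 18.25 tcp [ 0.5487 -0.1217  0.0663] yaw -118.51 Z [ 1.e-04 -1.e-04 -1.e+00] F [-0.31 -3.54 -1.95] M [-0.861  0.039  0.063] gap 0.0155 ff 60.1
```

```bash
python3 -m inch '{"slide":[[0,0,0],[0,0,0],[0,0,0],[0,0,0],[0,0,0],[0,0,0],[0,0,0],[0,0,0]],"turn":[[0,0,0.002],[0,0,0.004],[0,0,0.006],[0,0,0.008],[0,0,0.01],[0,0,0.012],[0,0,0.012],[0,0,0.012]],"jaw":[-1,-1,-1,-1,-1,-1,-1,-1]}'
python3 -c "
from h import *
st()"
```

```text
time_s: 19.25
tcp_pos: [0.5487, -0.1217, 0.0663]
orientation: [[0.84, -0.542, 0.0], [-0.542, -0.84, -0.0], [0.0, 0.0, -1.0]]
contact_force: [0.4, -4.0, -1.5]
finger_gap: 0.0151
finger_force: 60.1
t 19.25 tcp [ 0.5487 -0.1217  0.0663] yaw -122.83 Z [ 1.e-04 -1.e-04 -1.e+00] F [ 0.4  -4.04 -1.46] M [-0.877  0.111  0.088] gap 0.0151 ff 60.1
```

```bash
python3 -m inch '{"slide":[[0,0,0],[0,0,0],[0,0,0],[0,0,0],[0,0,0],[0,0,0],[0,0,0],[0,0,0]],"turn":[[0,0,0.002],[0,0,0.004],[0,0,0.006],[0,0,0.008],[0,0,0.01],[0,0,0.012],[0,0,0.012],[0,0,0.012]],"jaw":[-1,-1,-1,-1,-1,-1,-1,-1]}'
python3 -c "
from h import *
st()"
```

```text
time_s: 20.25
tcp_pos: [0.5487, -0.1217, 0.0663]
orientation: [[0.797, -0.604, 0.0], [-0.604, -0.797, -0.0], [0.0, 0.0, -1.0]]
contact_force: [-0.4, -5.1, -0.8]
finger_gap: 0.015
finger_force: 60.1
t 20.25 tcp [ 0.5487 -0.1217  0.0663] yaw -127.15 Z [ 1.e-04 -1.e-04 -1.e+00] F [-0.41 -5.1  -0.8 ] M [-0.867  0.053  0.114] gap 0.015 ff 60.1
```

```bash
python3 -m inch '{"slide":[[0,0,0],[0,0,0],[0,0,0],[0,0,0],[0,0,0],[0,0,0],[0,0,0],[0,0,0]],"turn":[[0,0,0.002],[0,0,0.004],[0,0,0.006],[0,0,0.008],[0,0,0.01],[0,0,0.012],[0,0,0.012],[0,0,0.012]],"jaw":[-1,-1,-1,-1,-1,-1,-1,-1]}'
python3 -c "
from h import *
st()"
```

```text
time_s: 21.25
tcp_pos: [0.5487, -0.1217, 0.0663]
orientation: [[0.749, -0.662, 0.0], [-0.662, -0.749, -0.0], [0.0, -0.0, -1.0]]
contact_force: [-0.7, -5.0, -0.9]
finger_gap: 0.0149
finger_force: 60.1
t 21.25 tcp [ 0.5487 -0.1217  0.0663] yaw -131.47 Z [ 1.e-04 -0.e+00 -1.e+00] F [-0.69 -4.99 -0.86] M [-0.926  0.128  0.031] gap 0.0149 ff 60.1
```

```bash
python3 -m inch '{"slide":[[0.0008,0.0009,0],[0.0008,0.0009,0],[0.0008,0.0009,0],[0.0008,0.0009,0],[0.0008,0.0009,0],[0.0008,0.0009,0],[0.0008,0.0009,0],[0.0008,0.0009,0]],"turn":[[0,0,0.002],[0,0,0.004],[0,0,0.006],[0,0,0.008],[0,0,0.01],[0,0,0.012],[0,0,0.012],[0,0,0.012]],"jaw":[-1,-1,-1,-1,-1,-1,-1,-1]}'
python3 -c "
from h import *
st()"
```

```text
time_s: 22.25
tcp_pos: [0.5486, -0.122, 0.0663]
orientation: [[0.697, -0.717, -0.0], [-0.717, -0.697, -0.0], [-0.0, 0.0, -1.0]]
contact_force: [-3.7, -3.9, -1.1]
finger_gap: 0.0153
finger_force: 60.2
t 22.25 tcp [ 0.5486 -0.122   0.0663] yaw -135.8 Z [-2.e-04 -0.e+00 -1.e+00] F [-3.66 -3.91 -1.11] M [-0.736  0.53   0.131] gap 0.0153 ff 60.2
```

```bash
python3 -m inch '{"slide":[[0,0,0],[0,0,0],[0,0,0],[0,0,0],[0,0,0],[0,0,0],[0,0,0],[0,0,0]],"turn":[[0,0,0.002],[0,0,0.004],[0,0,0.006],[0,0,0.008],[0,0,0.01],[0,0,0.01],[0,0,0.01],[0,0,0.01]],"jaw":[-1,-1,-1,-1,-1,-1,-1,-1]}'
python3 -c "
from h import *
st()"
```

```text
time_s: 23.25
tcp_pos: [0.5486, -0.122, 0.0663]
orientation: [[0.651, -0.759, -0.0], [-0.759, -0.651, -0.0], [-0.0, 0.0, -1.0]]
contact_force: [-3.1, -4.9, 0.1]
finger_gap: 0.015
finger_force: 60.5
t 23.25 tcp [ 0.5486 -0.122   0.0663] yaw -139.39 Z [-4.e-04 -3.e-04 -1.e+00] F [-3.11 -4.87  0.07] M [-0.779  0.676  0.568] gap 0.015 ff 60.5
```

Stop reached (torque jumped to 0.57 N m). I add a little and hold.

```bash
python3 -m inch '{"slide":[[0,0,0],[0,0,0],[0,0,0],[0,0,0],[0,0,0],[0,0,0],[0,0,0],[0,0,0]],"turn":[[0,0,0.0015],[0,0,0.0015],[0,0,0.0015],[0,0,0.0015],[0,0,0.0015],[0,0,0.0015],[0,0,0.0015],[0,0,0.0015]],"jaw":[-1,-1,-1,-1,-1,-1,-1,-1]}'
python3 -c "
from h import *
st()"
```

```text
time_s: 24.25
tcp_pos: [0.5485, -0.122, 0.0662]
orientation: [[0.644, -0.765, -0.001], [-0.765, -0.644, -0.0], [-0.0, 0.001, -1.0]]
contact_force: [-3.5, -3.7, -0.2]
finger_gap: 0.0149
finger_force: 60.6
t 24.25 tcp [ 0.5485 -0.122   0.0662] yaw -139.91 Z [-6.e-04 -3.e-04 -1.e+00] F [-3.47 -3.69 -0.24] M [-0.743  0.673  0.651] gap 0.0149 ff 60.6
```

```bash
python3 -m inch '{"slide":[[0,0,0],[0,0,0],[0,0,0],[0,0,0],[0,0,0],[0,0,0],[0,0,0],[0,0,0]],"turn":[[0,0,-0.002],[0,0,-0.004],[0,0,-0.006],[0,0,-0.008],[0,0,-0.01],[0,0,-0.012],[0,0,-0.014],[0,0,-0.014]],"jaw":[-1,-1,-1,-1,-1,-1,-1,-1]}'
python3 -c "
from h import *
st()"
```

```text
time_s: 25.25
tcp_pos: [0.5489, -0.1218, 0.0663]
orientation: [[0.708, -0.706, 0.001], [-0.706, -0.708, 0.0], [0.0, -0.001, -1.0]]
contact_force: [-0.2, -0.9, -1.9]
finger_gap: 0.0151
finger_force: 60.1
t 25.25 tcp [ 0.5489 -0.1218  0.0663] yaw -134.89 Z [ 5.e-04  3.e-04 -1.e+00] F [-0.2  -0.88 -1.92] M [-0.372  0.118  0.035] gap 0.0151 ff 60.1
```

Unloaded. Lift straight out.

```bash
python3 -m inch '{"slide":[[0,0,-0.01],[0,0,-0.02],[0,0,-0.04],[0,0,-0.08],[0,0,-0.14],[0,0,-0.2],[0,0,-0.27],[0,0,-0.27]],"turn":[[0,0,0],[0,0,0],[0,0,0],[0,0,0],[0,0,0],[0,0,0],[0,0,0],[0,0,0]],"jaw":[-1,-1,-1,-1,-1,-1,-1,-1]}'
python3 -c "
from h import *
st();goal(.524,.1177,.134,-118.05)"
```

```text
time_s: 26.25
tcp_pos: [0.5497, -0.1223, 0.1362]
orientation: [[0.708, -0.706, 0.004], [-0.706, -0.708, -0.001], [0.004, -0.002, -1.0]]
contact_force: [0.5, -0.1, -2.6]
finger_gap: 0.0152
finger_force: 60.0
t 26.25 tcp [ 0.5497 -0.1223  0.1362] yaw -134.9 Z [ 0.004  -0.0012 -1.    ] F [ 0.46 -0.13 -2.55] M [ 0.009  0.02  -0.022] gap 0.0152 ff 60.0
slide [-0.7505, -0.6074, 0.0073] turn [-0.00022, -0.00063, -0.04681]
```

```bash
python3 -m inch '{"slide":[[-0.75,-0.607,0.007],[-0.75,-0.607,0.007],[-0.75,-0.607,0.007],[-0.75,-0.607,0.007],[-0.75,-0.607,0.007],[-0.75,-0.607,0.007],[-0.75,-0.607,0.007],[-0.75,-0.607,0.007]],"turn":[[0,0,-0.0468],[0,0,-0.0468],[0,0,-0.0468],[0,0,-0.0468],[0,0,-0.0468],[0,0,-0.0468],[0,0,-0.0468],[0,0,-0.0468]],"jaw":[-1,-1,-1,-1,-1,-1,-1,-1]}'
python3 -c "
from h import *
st();goal(.524,.1177,.046,-118.05)"
```

```text
time_s: 27.25
tcp_pos: [0.5232, 0.1168, 0.1319]
orientation: [[0.882, -0.472, -0.0], [-0.472, -0.882, -0.0], [0.0, 0.0, -1.0]]
contact_force: [-1.0, -0.1, -2.4]
finger_gap: 0.0148
finger_force: 60.0
t 27.25 tcp [0.5232 0.1168 0.1319] yaw -118.15 Z [-1.e-04 -2.e-04 -1.e+00] F [-1.   -0.08 -2.35] M [-0.011  0.001 -0.019] gap 0.0148 ff 60.0
slide [0.0012, -0.0049, 0.3438] turn [4e-05, 0.0, -0.00029]
```

```bash
python3 -m inch '{"slide":[[0.001,-0.004,0.06],[0.001,-0.004,0.14],[0.001,-0.004,0.2],[0.001,-0.004,0.25],[0.001,-0.004,0.29],[0.001,-0.004,0.32],[0.001,-0.004,0.335],[0.001,-0.004,0.342]],"turn":[[0,0,0],[0,0,0],[0,0,0],[0,0,0],[0,0,0],[0,0,0],[0,0,0],[0,0,0]],"jaw":[-1,-1,-1,-1,-1,-1,-1,-1]}'
python3 -c "
from h import *
st();goal(.524,.1177,.0455,-118.05)"
```

```text
time_s: 28.25
tcp_pos: [0.5238, 0.1187, 0.0466]
orientation: [[0.883, -0.47, 0.0], [-0.47, -0.883, -0.0], [0.0, -0.0, -1.0]]
contact_force: [-0.3, 0.0, -2.4]
finger_gap: 0.0152
finger_force: 60.0
t 28.25 tcp [0.5238 0.1187 0.0466] yaw -118.05 Z [ 4.e-04 -0.e+00 -1.e+00] F [-0.27  0.04 -2.38] M [-0.021  0.001 -0.026] gap 0.0152 ff 60.0
slide [0.0024, 0.0031, 0.0044] turn [-3e-05, -5e-05, -0.0]
```

```bash
python3 -m inch '{"slide":[[0.001,0.002,0.002],[0.001,0.002,0.004],[0.001,0.002,0.005],[0.001,0.002,0.005],[0.001,0.002,0.005],[0.001,0.002,0.005],[0.001,0.002,0.005],[0.001,0.002,0.005]],"turn":[[0,0,0],[0,0,0],[0,0,0],[0,0,0],[0,0,0],[0,0,0],[0,0,0],[0,0,0]],"jaw":[-1,-1,-1,-1,-1,-1,-1,-1]}'
python3 -c "
from h import *
st()"
```

```text
time_s: 29.25
tcp_pos: [0.5237, 0.118, 0.0453]
orientation: [[0.883, -0.47, 0.0], [-0.47, -0.883, -0.0], [0.0, 0.0, -1.0]]
contact_force: [-0.1, 0.2, -2.1]
finger_gap: 0.0154
finger_force: 60.0
t 29.25 tcp [0.5237 0.118  0.0453] yaw -118.05 Z [ 0.e+00 -1.e-04 -1.e+00] F [-0.12  0.18 -2.1 ] M [0.02  0.003 0.007] gap 0.0154 ff 60.0
```

Almost touching: 0.6 mm lower, then open.

```bash
python3 -m inch '{"slide":[[0,0,0.0012],[0,0,0.0024],[0,0,0.0024],[0,0,0.0024],[0,0,0.0024],[0,0,0.0024],[0,0,0.0024],[0,0,0.0024]],"turn":[[0,0,0],[0,0,0],[0,0,0],[0,0,0],[0,0,0],[0,0,0],[0,0,0],[0,0,0]],"jaw":[-1,-1,-1,-1,1,1,1,1]}'
python3 -m inch '{"slide":[[0,0,0],[0,0,0],[0,0,0],[0,0,-0.05],[0,0,-0.15],[0,0,-0.3],[0,0,-0.5],[0,0,-0.6]],"turn":[[0,0,0],[0,0,0],[0,0,0],[0,0,0],[0,0,0],[0,0,0],[0,0,0],[0,0,0]],"jaw":[1,1,1,1,1,1,1,1]}'
python3 - <<'E'
from h import *
st()
im=imaging.camera("scene"); cv2.imwrite("pics/end.png",cv2.resize(im[100:320,180:470,::-1],None,fx=2.7,fy=2.7,interpolation=cv2.INTER_CUBIC))
E
```

```text
time_s: 30.25
tcp_pos: [0.5237, 0.118, 0.0446]
orientation: [[0.883, -0.47, -0.0], [-0.47, -0.883, -0.0], [0.0, 0.0, -1.0]]
contact_force: [0.1, 0.6, 0.9]
finger_gap: 0.0848
finger_force: 0.0
time_s: 31.25
tcp_pos: [0.5245, 0.1182, 0.1991]
orientation: [[0.883, -0.47, 0.005], [-0.47, -0.883, 0.001], [0.004, -0.003, -1.0]]
contact_force: [0.8, 0.1, -0.4]
finger_gap: 0.0851
finger_force: 0.0
t 31.25 tcp [0.5245 0.1182 0.1991] yaw -118.05 Z [ 5.4e-03  8.0e-04 -1.0e+00] F [ 0.82  0.14 -0.39] M [-0.03  -0.037 -0.03 ] gap 0.0851 ff 0.0
```

View pics/end.png

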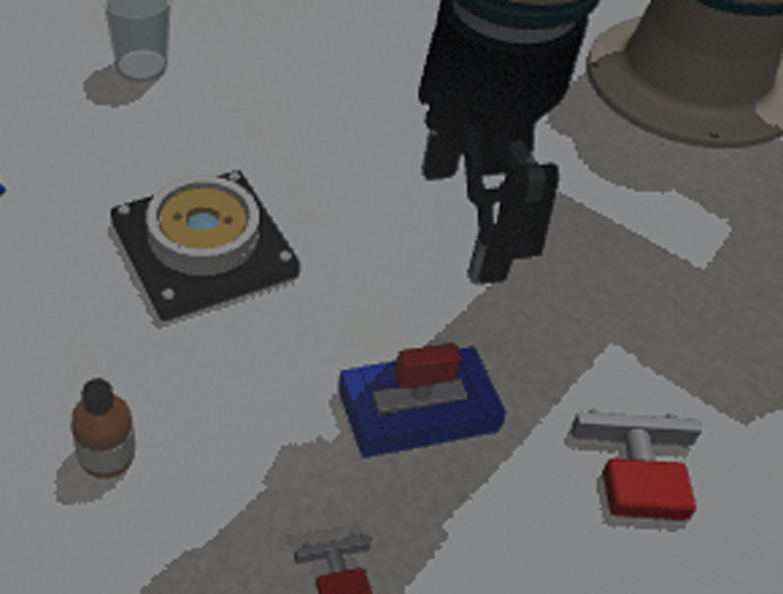

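The spanner stands upright in its stand (425,385), the ring's holes have turned to (178,216) and (228,220), and the gripper is clear.

```bash
python3 -c "
from plant import env
print(env.hand_in())"
```

```text
the job is handed in; nothing more can be done
None
```

The ring is turned clockwise to its stop (about 0.65 N m read at the wrist, held for about 0.8 s), the spanner is back upright in its stand and released, and the job is handed in at about 31 s of the 64 s allowed.

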